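Dry-fit an amplifier's power supply on its chassis

ROBOT

A 6-joint arm with a two-finger parallel gripper is mounted at the origin on the work surface. World frame = base frame: x ahead of the robot, y to its left, z up, the work surface at z = 0. Lengths are in m, angles in rad, forces in N, time in s.
With the tool pointing down it reaches from about 0.375 to 0.9 m from the base axis. Payload 3.1 kg.
Tool frame: the origin (TCP) lies between the finger pads; the fingertips stand 8 mm ahead of it and the grasp point (between the pads) lies 11 mm behind it; z points along the fingers, y is the line along which they close (so a half turn about z gives the same grasp; the last joint's range is limited). The gripper opens to 85 mm and grips with 20 to 120 N. Pads are 22 mm wide; open, the fingers measure 114 mm over their backs; the gripper's body (76 mm by 85 mm) begins 54 mm behind the grasp point. The pads swing forward as they close: fully open they stand 13 mm farther back than shut.
Start: joints at [-1.442, 0.527, 1.433, -0, 1.181, -0.178], TCP at [0.189, -0.596, 0.239] pointing down, gripper open.
Joint ranges: [-3.08, 3.08], [-0.75, 2.2], [0.22, 2.44], [-1.43, 4.57], [0, 2.65], [-2.85, 2.85]. Speed limits (rad/s): [2.79, 2.79, 3.14, 3.14, 3.14, 3.14].

INTERFACE

Orientations are given as a unit quaternion [x, y, z, w].
In Python, from station import readout, cams, sign_off gives the robot as it stands.
- The arm moves only by the tool send_rows, never from a script. Its argument "commands" is text: rows parted by semicolons, each of 5 numbers parted by spaces: the finger opening in mm, from 0 to 85.4, then the shift along the tool's x, y, z each as a share of 0.02 m, from -1 to 1, then the turn about the tool's z as a share of 4 degrees, from -1 to 1. In form: grip dx dy dz spin; .... A call has 1 to 20 rows; each row shifts and turns the commanded pose from where the row before left it, along the tool's axes as they then stand; what a row does not reach is not made up. A row lasts 1/12 s, in which the tool goes at most 41.7 mm and 7.16 degrees, less where a joint would pass 70% of its speed; a pose out of reach is approached as far as the arm can. A call with a number of a shift or a turn outside -1 to 1 is refused whole. A call with a gripper value outside its range is refused whole. The fingers move at their own pace and stop on an object; "grip_force" is the grip in N (left out, the last holds). Time passes only in rows, so rows that do not move let the fingers close. It gives the time, the measured TCP pose, the force, the opening and the grip force at its end, in the units of the state.
- readout.sense(): the state, without advancing time (a new reading comes with each control period).
- cams.snapshot(name): name is "side" or "top"; returns a dict with "pixels" (384x512x3 uint8, red, green, blue), "intrinsics" (3x3 intrinsics, pixels), "eye" and "rotation" of the camera in the world. Camera axes: x right, y down, z forward; pixel columns grow to the right and rows downward; lengths in m; the calibration is good to about 2 mm. A picture is of the moment at which its call begins. There is no depth.
- sign_off(): hands the job in; it is judged then, once.
The state is a dict: "t": time; "q": joint angles; "qd": joint speeds; "tau": joint torques, N m; "tcp_pos": TCP position; "tool_rot": TCP orientation; "force": force on the tool from outside, world axes, zero at the start; "ft_torque": the same for the moment, N m; "finger_gap": opening from 0.0 (shut) to 1.0 (fully open); "gripper_force": force on a finger pad.
Only numpy, scipy, OpenCV 4.12 (cv2) and the standard library are available. Lean on these libraries where they do the work, as an engineer would, in place of code of your own. Each camera call takes 0.05 s, during which the arm holds its last target. There are 200 camera calls.

TASK

Dry-fit the power supply on the amplifier chassis, in a row on the ruled crosses, one part standing centred on each bare cross: the large capacitor can next to the bolted-down mains transformer, the output transformer at the opposite end of the row, the choke in the middle of the row, and the small can between the choke and the output transformer. To keep hum down, turn the output transformer so that its core stands crosswise (a quarter turn) to the mains transformer's core, and the choke so that its core lies parallel to the mains transformer's. Set each part down gently, and leave the spare valve and the two potentiometers where they are.

Things in the scene. Friction and masses are not known exactly. Their poses are not given: they have to be found in the camera images.
- chassis: Closed aluminium box, fixed, 350 mm long (its y), 140 deep (x), 45 high. Origin: centre of underside. A black line ruled along the top at x = +25 mm is crossed by five lines at y = -130, -65, 0, +65, +130: a row of five crosses, one end one under the mains transformer, four bare. Three black valve sockets, 38 mm across, 4 high, are fixed on the top at x = -46 mm, between the row and the front edge (to the robot).
- mains_transformer: The largest block: grey steel core between two black end bells, bolted on one end cross of the chassis (which end varies). 80 mm along its x (width of its core, parallel to the chassis's x), 54 along its y (over the bells, 58 over the feet; along the row), 68 high. Origin: centre of underside, on the cross.
- output_transformer: Loose, like the mains transformer but smaller, 0.4 to 0.65 kg: grey core 66 mm wide along its x, 26 thick, between black end bells, 46 mm over the bells along its y (bells 59 wide, from 1 to 51 mm up); 56 high. Four feet 2 mm thick reach to y = +-30. The same after half a turn. Origin: centre of underside, z up.
- choke: Loose small open-frame transformer, 0.19 to 0.32 kg: steel core in a bright strap, 54 mm wide along its x, 18 thick, around a bare brown winding, 38 mm over the winding along its y (winding 32 wide, from 9 to 37 mm up); 46 high. Two feet 2 mm thick reach to x = +-37. Much the same after half a turn. Origin: centre of underside, z up.
- large_can: Large capacitor can, loose: a bare aluminium cylinder 40 mm in diameter, 70 mm high, standing on its black base, about 0.09 to 0.14 kg. Origin: centre of the underside, z up.
- small_can: Small capacitor can, loose: a bare aluminium cylinder 30 mm in diameter, 50 mm high, standing on its black base, about 0.04 to 0.065 kg. Origin: centre of the underside, z up.
- spare_valve: Spare valve (to be left alone): a glass tube 38 mm in diameter standing in a white ceramic socket 48 mm in diameter, 96 mm high in all, loose. Origin: centre of the underside.
- pot_a: Potentiometer (to be left alone): a round steel case 25 mm in diameter, 11 mm high, with a thin shaft standing up to 33 mm, loose. Origin: centre of the underside.
- pot_b: A second potentiometer like the first, same size (to be left alone), loose. Origin: centre of the underside.
There are look-alikes about, which are no part of the job. What is shaped like the large_can but red or yellow is not meant.

How it is judged:
By the outcome, as a careful person would: the job done as asked, in the order asked, and still so for the second after the job is handed in, with the robot touching nothing.
It also fails if it takes over 112 s, if anything falls off the work surface, if the arm or the gripper's body presses on something with over 40 N, if the wrist force passes 120 N, or if a joint passes its speed limit or range.

## Working session

There is one attempt and no reset: what is moved stays moved. The work goes in short steps, Python scripts to look and compute and a tool call to move; the robot and the scene stay as the last step left them, time stands still between calls to the robot, and variables do not carry over. Pictures are saved under pics/ and viewed, at most 14 in all, crops included, and the job is handed in when it is done.

Besides the shell and the picture viewer there is one more tool, called after ">>>" as name(argument=value, ...) on one line, values as JSON. send_rows: Moves the arm, as the interface text tells. Its arguments: {"type":"object","properties":{"commands":{"type":"string"},"grip_force":{"type":"number"}},"required":["commands"]}

```bash
ls; mkdir -p pics; python3 - <<'E'
from station import readout,cams
import cv2,numpy as np,pickle
for n in("top","side"):
    s=cams.snapshot(n); pickle.dump(s,open(n+"0.pkl","wb"))
    cv2.imwrite(f"pics/{n}0.png",cv2.resize(s["pixels"][:,:,::-1],(800,600),interpolation=cv2.INTER_CUBIC))
    print(n,s["intrinsics"],s["eye"],s["rotation"])
print(readout.sense())
E
```

```text
pics
top [[404.83884211   0.         266.16438055]
 [  0.         404.83884211 196.29613443]
 [  0.           0.           1.        ]] [ 0.35308784 -0.01607201  1.15457668] [-0.69365332  0.71569797 -0.04969177  0.06443763]
side [[473.16517082   0.         246.06624811]
 [  0.         473.16517082 190.5047881 ]
 [  0.           0.           1.        ]] [0.36284985 0.93401906 0.66608537] [-0.08843045  0.87012865 -0.48309076  0.04098178]
{'t': 0.1, 'q': array([-1.44247828e+00,  5.28394673e-01,  1.43376973e+00,  1.43089375e-05,
        1.18138720e+00, -1.78500654e-01]), 'qd': array([ 0.0016566 , -0.00349271, -0.00364353,  0.00202165, -0.00050513,
        0.00129674]), 'tau': array([-2.58423788e-04, -4.43306029e+01, -1.78585982e+01, -2.45389601e-04,
        3.86364263e-03, -4.81742006e-06]), 'tcp_pos': array([ 0.18871776, -0.59517594,  0.23841967]), 'tool_rot': array([ 9.88255787e-01,  1.52805560e-01,  3.11878219e-05, -9.79000819e-04]), 'force': array([-0.19302506,  1.28662936, -0.17109355]), 'ft_torque': array([-0.0072857 ,  0.03539037,  0.09084982]), 'gripper_force': 0.0, 'finger_gap': 0.99663589605448}
```

View pics/top0.png

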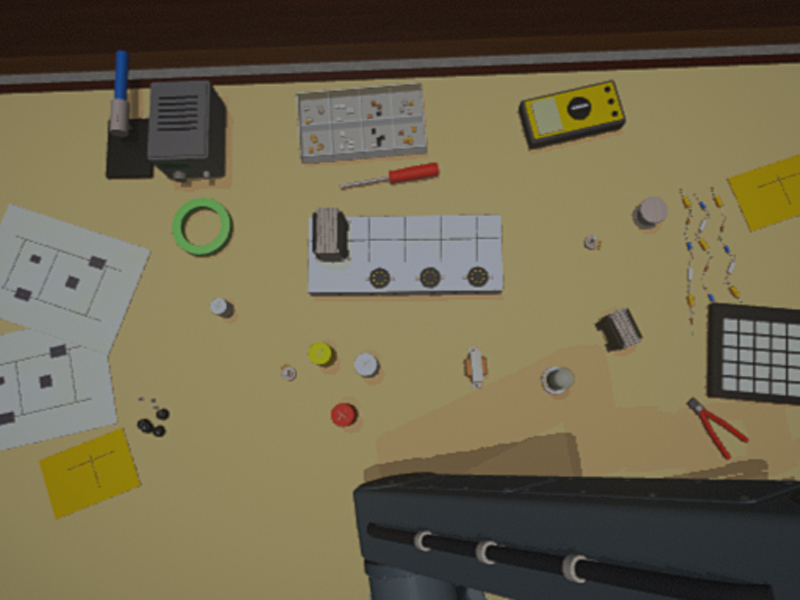

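View pics/side0.png

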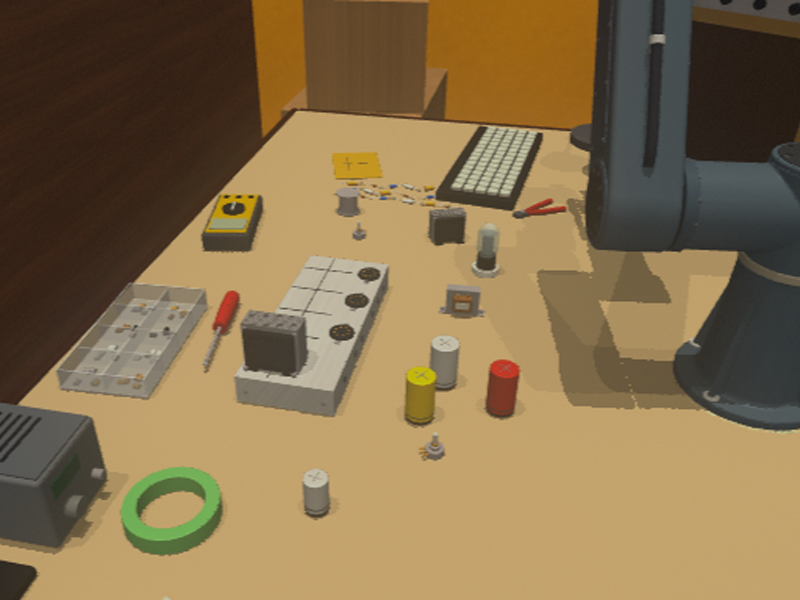

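The top view has world +y to the left. The mains transformer stands on the chassis's left (+y) end at (330,232), with four bare crosses to its right.

Parts in the top view:
- Large can: (367,364)
- Choke: (476,367)
- Output transformer: (620,329)
- Small can: (221,307)

To leave alone: the red and yellow cans, the valve at (557,378), the pots at (289,373) and (592,242), and the grey lid at (652,211).

```bash
cat > h.py <<'E'
import numpy as np,cv2,pickle
from scipy.spatial.transform import Rotation as R
def load(n): return pickle.load(open(n+".pkl","rb"))
def rot(s):
    r=np.asarray(s["rotation"]); return r if r.shape==(3,3) else R.from_quat(r).as_matrix()
def cast(s,uv,z):
    uv=np.atleast_2d(np.asarray(uv,float)); K=s["intrinsics"]
    d=np.c_[(uv-K[:2,2])/K[0,0],np.ones(len(uv))]@rot(s).T
    e=np.asarray(s["eye"]); return e+d*((z-e[2])/d[:,2])[:,None]
def proj(s,P):
    p=(np.atleast_2d(P)-s["eye"])@rot(s); K=s["intrinsics"]
    return p[:,:2]/p[:,2:]*K[0,0]+K[:2,2]
def snap(n,tag):
    from station import cams
    s=cams.snapshot(n); pickle.dump(s,open(n+tag+".pkl","wb")); return s
def crop(s,name,x0,x1,y0,y1,f):
    cv2.imwrite("pics/"+name,cv2.resize(s["pixels"][y0:y1,x0:x1,::-1],None,fx=f,fy=f,interpolation=cv2.INTER_CUBIC))
E
python3 - <<'E'
from h import *
t=load("top0");s=load("side0")
crop(t,"tc.png",190,420,130,260,3.4)
crop(s,"sc.png",140,330,115,265,4)
for nm,uv,z in [("lcan",(235,232),.07),("scan",(141,196),.05),("choke",(305,235),.046),("ot",(397,210),.056),("valve",(357,242),.05),("mains",(211,148),.11),("red",(220,265),.07),("chA",(197,188),.045),("chB",(322,187),.045),("chC",(320,138),.045)]:
    p=cast(t,uv,z)[0]; print(nm,p.round(3),proj(s,p).round(0))
E
```

```text
lcan [0.436 0.09  0.07 ] [[284. 218.]]
scan [0.546 0.353 0.05 ] [[203. 304.]]
choke [ 0.424 -0.098  0.046] [[298. 184.]]
ot [ 0.483 -0.35   0.056] [[287. 137.]]
valve [ 0.4   -0.237  0.05 ] [[312. 159.]]
mains [0.659 0.147 0.11 ] [[177. 205.]]
red [0.35  0.132 0.07 ] [[323. 235.]]
chA [0.564 0.197 0.045] [[215. 250.]]
chB [ 0.555 -0.151  0.045] [[251. 169.]]
chC [ 0.697 -0.153  0.045] [[200. 163.]]
```

View pics/tc.png

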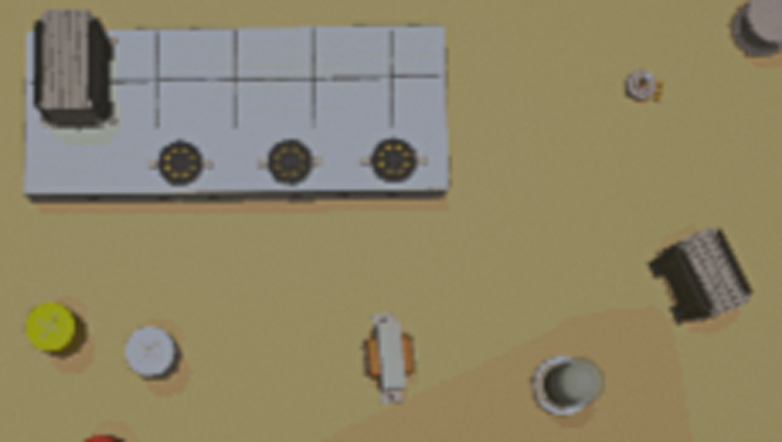

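View pics/sc.png

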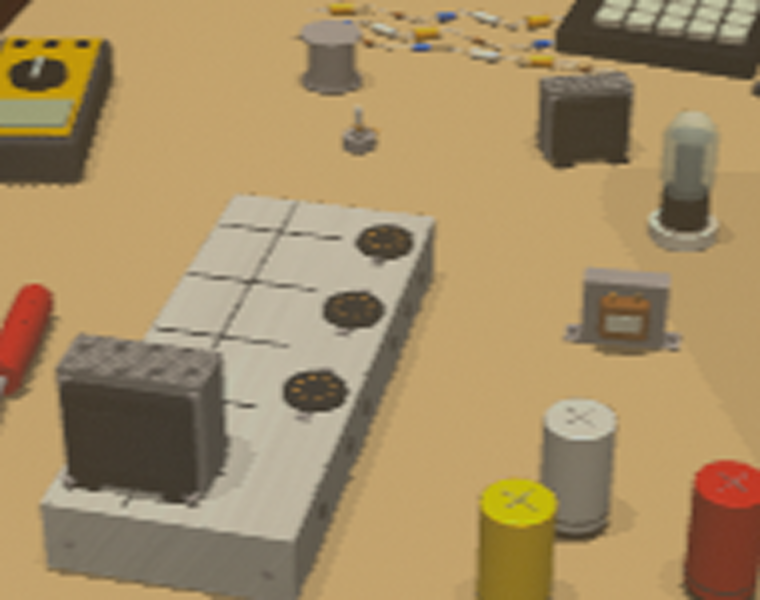

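The top crop shows the four bare crosses at about (157,79), (235,78), (313,77) and (392,76). The can top is at (151,350), the choke strap at (389,358) and the output transformer's core top at about (718,272), turned. In the side crop the large can's top is at (580,418), the choke at (625,305) and the output transformer at (587,115). Two-view agreement is within about 2 mm.

```bash
cat > meas.py <<'E'
from h import *
t=load("top0");s=load("side0")
g=255-cv2.cvtColor(t["pixels"],cv2.COLOR_RGB2GRAY).astype(float)
def cen(p,axis):  # centroid of a dark line in a window of +-3 px, background removed
    x,y=np.round(p).astype(int); w=np.arange(-3,4)
    v=g[y,x+w] if axis==0 else g[y+w,x]
    v=np.clip(v-np.median(v)-5,0,None)
    return ((x if axis==0 else y)+(v*w).sum()/v.sum()) if v.sum()>15 else np.nan
X=np.array([(157,79),(235,78),(313,77),(392,76)])/3.4+[190,130]-.35
P=[]
h=[]
for i in range(int(X[0,0])-8,int(X[3,0])+8):
    if min(abs(i-X[:,0]))>3: h.append((i,cen((i,np.interp(i,X[:,0],X[:,1])),1)))
h=np.array(h);h=h[~np.isnan(h[:,1])]
hl=np.polyfit(h[:,0],h[:,1],1);r=h[:,1]-np.polyval(hl,h[:,0]);h=h[abs(r)<.6];hl=np.polyfit(h[:,0],h[:,1],1)
for c in X:
    v=np.array([(y,cen((c[0],y),0)) for y in range(int(c[1])-11,int(c[1])+13) if abs(y-c[1])>3])
    v=v[~np.isnan(v[:,1])];vl=np.polyfit(v[:,0],v[:,1],1);r=v[:,1]-np.polyval(vl,v[:,0]);v=v[abs(r)<.6];vl=np.polyfit(v[:,0],v[:,1],1)
    y=c[1]
    for _ in range(5): x=np.polyval(vl,y);y=np.polyval(hl,x)
    P.append((x,y))
W=cast(t,P,.045);print("crosses\n",W[:,:2].round(4));print(proj(s,W).round(1).tolist(),"side pred px")
d=W[0]-W[3];print("yaw of chassis y from world y deg",np.degrees(np.arctan2(-d[0],d[1])),"pitch",np.linalg.norm(d)/3)
def blob(im,seed,half,f):
    x0,y0=[int(q-half) for q in seed];c=im["pixels"][y0:y0+2*half,x0:x0+2*half]
    c=cv2.resize(c,None,fx=6,fy=6,interpolation=cv2.INTER_CUBIC);m=f(cv2.cvtColor(c,cv2.COLOR_RGB2HSV).astype(int)).astype(np.uint8)
    m=cv2.morphologyEx(m,cv2.MORPH_CLOSE,np.ones((9,9)));m=cv2.morphologyEx(m,cv2.MORPH_OPEN,np.ones((7,7)))
    k=max(cv2.findContours(m,0,2)[0],key=cv2.contourArea)
    return (k[:,0,:]+.5)/6-.5+[x0,y0]
gr=lambda vmin:(lambda q:(q[...,1]<60)&(q[...,2]>vmin))
for nm,seed,z,hf,vm in [("lcan",(234.5,233),.07,11,110),("scan",(141,196),.05,9,110)]:
    k=blob(t,seed,hf,gr(vm));(c,rad)=cv2.minEnclosingCircle(k.astype(np.float32));M=cv2.moments(k.astype(np.float32))
    m=(M['m10']/M['m00'],M['m01']/M['m00']);p=cast(t,[c,m],z);print(nm,p[:,:2].round(4).tolist(),rad,"side pred",proj(s,p).round(1).tolist())
for nm,seed,z,hf,vm in [("choke",(304.5,235),.046,15,130),("ot",(400,210),.056,18,95)]:
    k=cast(t,blob(t,seed,hf,gr(vm)),z)[:,:2]
    (c,wh,a)=cv2.minAreaRect((k*1000).astype(np.float32));b=cv2.boxPoints((c,wh,a))/1000
    print(nm,np.round(c,1),np.round(wh,1),"ang",round(a,1));print(b.round(3).tolist(),"side pred",proj(s,np.c_[b,[z]*4]).round(1).tolist())
E
python3 meas.py
```

```text
crosses
 [[ 0.6608  0.087 ]
 [ 0.6593  0.0219]
 [ 0.6578 -0.0431]
 [ 0.6563 -0.108 ]]
[[186.1, 214.2], [194.8, 199.1], [202.7, 185.4], [209.9, 172.9]] side pred px
yaw of chassis y from world y deg -1.3038070255154106 pitch 0.06501482947763006
lcan [[0.434, 0.0942], [0.4344, 0.0949]] 7.718380451202393 side pred [[284.9, 219.4], [284.7, 219.5]]
scan [[0.5475, 0.3574], [0.548, 0.3583]] 5.635432243347168 side pred [[201.8, 305.3], [201.3, 305.6]]
choke [425.2 -98.5] [72.3 22.1] ang 8.5
[[0.3880000114440918, -0.09300000220537186], [0.39100000262260437, -0.11500000208616257], [0.46299999952316284, -0.10400000214576721], [0.45899999141693115, -0.0820000022649765]] side pred [[312.0, 187.1], [311.3, 182.6], [282.9, 181.5], [283.1, 186.0]]
ot [ 485.  -357.7] [65.7 30.8] ang 21.0
[[0.4490000009536743, -0.35499998927116394], [0.46000000834465027, -0.3840000033378601], [0.5210000276565552, -0.36000001430511475], [0.5099999904632568, -0.3319999873638153]] side pred [[298.5, 136.9], [295.9, 132.6], [274.7, 133.9], [277.0, 138.3]]
```

```bash
cat > go.py <<'E'
import sys,numpy as np
from station import readout
from scipy.spatial.transform import Rotation as R
# usage: go.py x y z psi_deg : needed rows' totals (units of 20 mm along the tool axes as they will be after the spin; units of 4 deg)
s=readout.sense();M=R.from_quat(s["tool_rot"]).as_matrix();p=s["tcp_pos"]
psi=np.degrees(np.arctan2(M[1,0],M[0,0]))
x,y,z,a=map(float,sys.argv[1:5]);t=np.radians(a)
A=np.array([[np.cos(t),np.sin(t),0],[np.sin(t),-np.cos(t),0],[0,0,-1]])
print("t",round(s["t"],2),"tcp",p.round(4),"psi",psi.round(2),"q6",s["q"][5].round(2),"F",s["force"].round(1))
print("units dx dy dz spin:",(A@(np.array([x,y,z])-p)/.02).round(3),(-(a-psi)/4).round(3))
E
python3 - <<'E'
import io,contextlib
with contextlib.redirect_stdout(io.StringIO()):
    from meas import *
for nm,seed,z,f,a0 in [("chokestrap",(304.5,235),.046,gr(130),8.5),("ot",(400,210),.056,gr(95),20.7)]:
    k=cast(t,blob(t,seed,18 if nm=='ot' else 15,f),z)[:,:2]; c=k.mean(0);a=np.radians(a0);q=(k-c)@np.array([[np.cos(a),-np.sin(a)],[np.sin(a),np.cos(a)]])
    print(nm,c.round(4))
    for lo in range(-36,37,8):
        w=q[(q[:,0]>lo/1e3)&(q[:,0]<(lo+8)/1e3),1]*1000
        if len(w): print(lo,w.min().round(1),w.max().round(1))
k=cast(t,blob(t,(304.5,235),15,lambda q:(q[...,1]>130)&(q[...,0]<20)),.034)[:,:2]*1000;print(k.min(0),k.max(0),k.mean(0))
E
python3 go.py .434 .0945 .239 88.7
```

```text
chokestrap [ 0.4294 -0.0968]
-36 -7.0 5.3
-28 -8.2 9.9
-20 -7.9 8.9
-12 -9.1 9.6
-4 -9.7 9.3
4 -9.4 6.3
12 -12.2 5.3
20 -12.1 9.9
28 -8.6 9.2
ot [ 0.4839 -0.3567]
-36 -15.4 14.0
-28 -16.8 11.7
-20 -12.5 11.4
-12 -12.8 12.1
-4 -12.7 12.1
4 -12.6 13.0
12 -12.7 13.2
20 -13.0 13.4
28 -16.0 14.3
[409.62474461 -87.25939823] [440.94171703 -78.72747461] [427.81632377 -82.62141743]
t 0.1 tcp [ 0.1887 -0.5952  0.2384] psi 17.58 q6 -0.18 F [-0.2  1.3 -0.2]
units dx dy dz spin: [ 3.4753e+01  1.1479e+01 -2.9000e-02] -17.78
```

>>> send_rows(commands="85 0 0 0 -1;85 0 0 0 -1;85 0 0 0 -1;85 0 0 0 -1;85 0 0 0 -1;85 0 0 0 -1;85 0 0 0 -1;85 0 0 0 -1;85 0 0 0 -1;85 0 0 0 -1;85 0 0 0 -1;85 0 0 0 -1;85 0 0 0 -1;85 0 0 0 -1;85 0 0 0 -1;85 0 0 0 -1;85 0 0 0 -1;85 0 1 0 -0.78;85 0 1 0 0;85 0 1 0 0", grip_force=30)

```text
t: 1.77
tcp_pos: [0.2489, -0.598, 0.2388]
tool_rot: [0.715, 0.699, 0.0, -0.001]
force: [0.9, 1.0, 0.2]
finger_gap: 0.999
gripper_force: 0.0
```

>>> send_rows(commands="85 1 1 0 0;85 1 1 0 0;85 1 1 0 0;85 1 1 0 0;85 1 1 0 0;85 1 1 0 0;85 1 1 0 0;85 1 1 0 0;85 1 0.5 0 0;85 1 0 0 0;85 1 0 0 0;85 1 0 0 0;85 1 0 0 0;85 1 0 0 0;85 1 0 0 0;85 1 0 0 0;85 1 0 0 0;85 1 0 0 0;85 1 0 0 0;85 1 0 0 0")

```text
t: 3.43
tcp_pos: [0.4274, -0.201, 0.239]
tool_rot: [0.715, 0.699, -0.0, -0.0]
force: [0.8, 0.7, -0.3]
finger_gap: 0.995
gripper_force: 0.0
```

>>> send_rows(commands="85 1 0 0 0;85 1 0 0 0;85 1 0 0 0;85 1 0 0 0;85 1 0 0 0;85 1 0 0 0;85 1 0 0 0;85 1 0 0 0;85 1 0 0 0;85 1 0 0 0;85 1 0 0 0;85 1 0 0 0;85 1 0 0 0;85 1 0 0 0;85 0.75 0 0 0;85 0 0 1 0;85 0 0 1 0;85 0 0 1 0;85 0 0 0 0;85 0 0 0 0")

```text
t: 5.1
tcp_pos: [0.4336, 0.0928, 0.1786]
tool_rot: [0.715, 0.699, -0.001, -0.001]
force: [-1.0, 0.1, 0.3]
finger_gap: 0.989
gripper_force: 0.0
```

```bash
python3 go.py .434 .0945 .034 88.7
```

```text
t 5.1 tcp [0.4336 0.0928 0.1786] psi 88.7 q6 -0.02 F [-1.   0.1  0.3]
units dx dy dz spin: [0.086 0.017 7.232] 0.001
```

>>> send_rows(commands="85 0.086 0 1 0;85 0 0 1 0;85 0 0 1 0;85 0 0 1 0;85 0 0 1 0;85 0 0 1 0;85 0 0 0.8 0;85 0 0 0.43 0;85 0 0 0 0;30 0 0 0 0;30 0 0 0 0;30 0 0 0 0;30 0 0 0 0;30 0 0 0 0;30 0 0 0 0;30 0 0 0 0;30 0 0 0 0", grip_force=30)

```text
t: 6.52
tcp_pos: [0.4351, 0.0944, 0.0358]
tool_rot: [0.715, 0.699, 0.001, 0.001]
force: [-0.1, -0.4, 4.9]
finger_gap: 0.465
gripper_force: 29.6
```

>>> send_rows(commands="30 0 0 -0.5 0;30 0 0 -1 0;30 0 0 -1 0;30 0 0 -1 0;30 0 0 -1 0;30 0 0 -1 0;30 0 0 -1 0;30 0 1 -0.5 0;30 0 1 0 0;30 0 1 0 0;30 0 1 0 0;30 0 1 0 0;30 0 1 0 0;30 0 1 0 0;30 0 1 0 0;30 0 1 0 0;30 0 1 0 0;30 0 1 0 0;30 0 0 0 0;30 0 0 0 0")

```text
t: 8.18
tcp_pos: [0.6545, 0.0894, 0.1745]
tool_rot: [0.715, 0.699, -0.0, -0.0]
force: [-0.6, -0.1, -0.4]
finger_gap: 0.462
gripper_force: 30.6
```

```bash
python3 go.py .6608 .087 .081 88.7; python3 -c "
from h import *
a=snap('top','1');b=snap('side','1')
im=np.hstack([cv2.resize(a['pixels'][120:240,140:290],None,fx=2.66,fy=2.66),cv2.resize(b['pixels'][110:230,130:280],None,fx=2.66,fy=2.66)])
cv2.imwrite('pics/c1.png',im[:,:,::-1])"
```

```text
t 8.18 tcp [0.6545 0.0894 0.1745] psi 88.69 q6 -0.01 F [-0.6 -0.1 -0.4]
units dx dy dz spin: [-0.11   0.316  4.676] -0.002
```

View pics/c1.png

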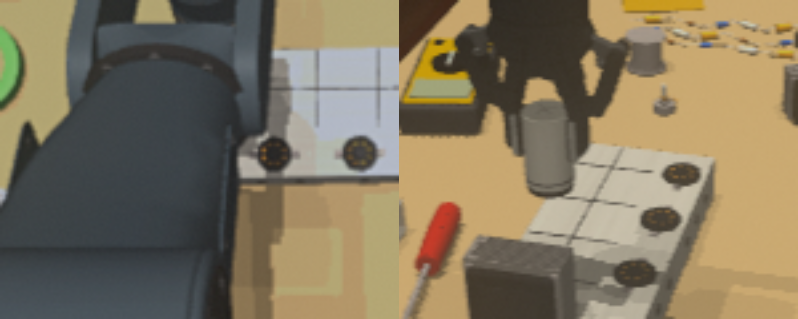

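The can is held upright: in the right half its base sits at (550,185), above the second cross. I'll lower it.

>>> send_rows(commands="30 -0.11 0.316 1 0;30 0 0 1 0;30 0 0 1 0;30 0 0 0.8 0;30 0 0 0.4 0;30 0 0 0.2 0;30 0 0 0.1 0;30 0 0 0.05 0;30 0 0 0.05 0;30 0 0 0 0")

```text
t: 9.12
tcp_pos: [0.6612, 0.0871, 0.0836]
tool_rot: [0.715, 0.699, 0.001, 0.001]
force: [0.2, 0.5, -1.1]
finger_gap: 0.459
gripper_force: 30.7
```

>>> send_rows(commands="30 0 0 0.05 0;30 0 0 0.05 0;30 0 0 0 0")

```text
t: 9.37
tcp_pos: [0.6609, 0.0871, 0.081]
tool_rot: [0.715, 0.699, 0.0, 0.0]
force: [-0.2, -0.2, -0.0]
finger_gap: 0.468
gripper_force: 30.7
```

>>> send_rows(commands="30 0 0 0.03 0;30 0 0 0.03 0;30 0 0 0 0")

```text
t: 9.62
tcp_pos: [0.6609, 0.0871, 0.0809]
tool_rot: [0.715, 0.699, 0.0, 0.0]
force: [-1.9, 0.0, 4.3]
finger_gap: 0.46
gripper_force: 31.2
```

>>> send_rows(commands="44 0 0 0 0;50 0 0 0 0;60 0 0 0 0;75 0 0 0 0;85 0 0 0 0;85 0 0 0 0;85 0 0 -0.5 0;85 0 0 -1 0;85 0 0 -1 0;85 0 0 -1 0;85 0 0 -1 0;85 0 0 -1 0;85 -1 0 -1 0;85 -1 -1 0 0;85 -1 -1 0 0;85 -1 -1 0 0;85 -1 -1 0 0;85 -1 -1 0 0;85 -1 -1 0 0;85 -1 -1 0 0")

```text
t: 11.28
tcp_pos: [0.5162, -0.0704, 0.2104]
tool_rot: [0.715, 0.699, 0.0, 0.001]
force: [-0.6, -0.7, 0.0]
finger_gap: 0.993
gripper_force: 0.0
```

```bash
python3 go.py .484 -.357 .2 88.7;python3 go.py .484 -.357 .2 20.7
```

```text
t 11.28 tcp [ 0.5162 -0.0704  0.2104] psi 88.72 q6 -0.33 F [-0.6 -0.7  0. ]
units dx dy dz spin: [-14.361  -1.285   0.519] 0.005
t 11.28 tcp [ 0.5162 -0.0704  0.2104] psi 88.72 q6 -0.33 F [-0.6 -0.7  0. ]
units dx dy dz spin: [-6.571 12.834  0.519] 17.005
```

>>> send_rows(commands="85 -1 -0.5 0 0;85 -1 -0.5 0 0;85 -1 0 0 0;85 -1 0 0 0;85 -1 0 0 0;85 -1 0 0 0;85 -1 0 0 0;85 -1 0 0 0;85 -1 0 0 0;85 -1 0 0 0;85 -1 0 0 0;85 -1 0 0 0;85 -1 0 0 0;85 -1 0 0 0;85 0 0 0 1;85 0 0 0 1;85 0 0 0 1;85 0 0 0 1;85 0 0 0 1;85 0 0 0 1")

```text
t: 12.95
tcp_pos: [0.4908, -0.3492, 0.2103]
tool_rot: [0.846, 0.534, 0.0, 0.0]
force: [0.2, 0.0, -0.2]
finger_gap: 1.0
gripper_force: 0.0
```

>>> send_rows(commands="85 0 0 0 1;85 0 0 0 1;85 0 0 0 1;85 0 0 0 1;85 0 0 0 1;85 0 0 0 1;85 0 0 0 1;85 0 0 0 1;85 0 0 0 1;85 0 0 0 1;85 0 0 0 1;85 0 0 1 0;85 0 0 1 0;85 0 0 1 0;85 0 0 0 0")

```text
t: 14.2
tcp_pos: [0.4889, -0.3473, 0.1466]
tool_rot: [0.984, 0.18, -0.002, -0.003]
force: [-0.5, 0.1, -0.2]
finger_gap: 0.994
gripper_force: 0.0
```

```bash
python3 go.py .484 -.357 .017 20.7; python3 -c "
from h import *
a=snap('top','2');b=snap('side','2')
im=np.hstack([cv2.resize(a['pixels'][120:240,180:330],None,fx=2.66,fy=2.66),cv2.resize(b['pixels'][70:190,200:350],None,fx=2.66,fy=2.66)])
cv2.imwrite('pics/c2.png',im[:,:,::-1])"
```

```text
t 14.2 tcp [ 0.4889 -0.3473  0.1466] psi 20.69 q6 0.41 F [-0.5  0.1 -0.2]
units dx dy dz spin: [-0.399  0.368  6.482] -0.001
```

View pics/c2.png

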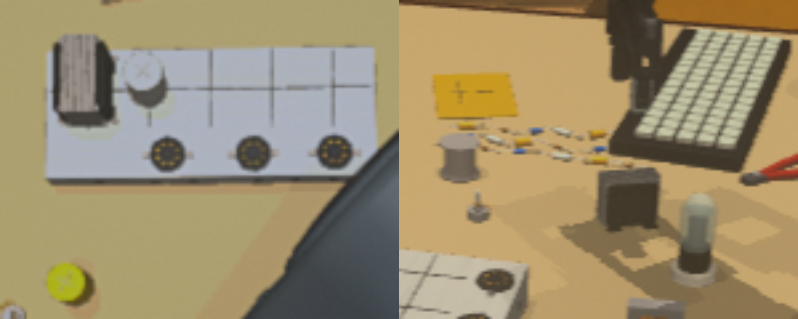

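The large can stands upright on its cross at (145,72) in the left half. The output transformer at (630,198) in the right half is clear for the descent.

```bash
python3 - <<'E'
import io,contextlib
with contextlib.redirect_stdout(io.StringIO()):
    from meas import *
t=load("top2");s2=load("side2")
k=blob(t,(234.5,147),10,lambda q:(q[...,1]<60)&(q[...,2]>150))
c,r=cv2.minEnclosingCircle(k.astype(np.float32));print(c,r,cast(t,c,.115),"cross",W[0])
k=blob(t,(234,147),10,lambda q:(q[...,1]<60)&(q[...,2]>165));print(k.min(0),k.max(0))
print("tcp px side",proj(s2,[[.4889,-.3473,.1466],[.4889,-.3473,.19]]),"crop",(proj(s2,[[.4889,-.3473,.1466]])-[200,70])*2.66)
E
```

```text
(233.5, 147.1666717529297) 13.561180114746094 [[0.65811358 0.0861412  0.115     ]] cross [0.66077236 0.08702407 0.045     ]
[223.58333333 138.08333333] [243.41666667 153.08333333]
tcp px side [[286.65940627 108.18255091]
 [287.5725035   93.7744617 ]] crop [[230.51402067 101.56558542]]
```

>>> send_rows(commands="85 -0.4 0.37 1 0;85 0 0 1 0;85 0 0 1 0;85 0 0 1 0;85 0 0 1 0;85 0 0 0.8 0;85 0 0 0.4 0;85 0 0 0.28 0;85 0 0 0 0;40 0 0 0 0;40 0 0 0 0;40 0 0 0 0;40 0 0 0 0;40 0 0 0 0;40 0 0 0 0;40 0 0 0 0;40 0 0 0 0", grip_force=70)

```text
t: 15.72
tcp_pos: [0.4859, -0.3584, 0.0212]
tool_rot: [0.984, 0.18, 0.0, -0.0]
force: [-0.9, 1.8, 7.2]
finger_gap: 0.531
gripper_force: 73.9
```

>>> send_rows(commands="40 0 0 -0.3 0;40 0 0 -0.7 0;40 0 0 -1 0;40 0 0 -1 0;40 0 0 -1 0;40 0 0 -1 0;40 0 0 -1 0;40 0 0 -1 -1;40 0 0 0 -1;40 0 0 0 -1;40 0 0 0 -1;40 0 0 0 -1;40 0 0 0 -1;40 0 0 0 -1;40 0 0 0 -1;40 0 0 0 -1;40 0 0 0 -1;40 0 0 0 -1;40 0 0 0 -1;40 0 0 0 -1")

```text
t: 17.38
tcp_pos: [0.4851, -0.3582, 0.159]
tool_rot: [0.804, 0.594, -0.0, -0.001]
force: [-0.1, -0.5, -5.8]
finger_gap: 0.529
gripper_force: 72.7
```

>>> send_rows(commands="40 0 0 0 -1;40 0 0 0 -1;40 0 0 0 -1;40 0 0 0 -1;40 0 0 0 0;40 0 0 0 0")

```text
t: 17.88
tcp_pos: [0.4853, -0.3584, 0.1593]
tool_rot: [0.716, 0.698, -0.0, -0.001]
force: [-0.1, -0.4, -5.3]
finger_gap: 0.531
gripper_force: 72.7
```

```bash
python3 go.py .6563 -.108 .067 88.7
```

```text
t 17.88 tcp [ 0.4853 -0.3584  0.1593] psi 88.59 q6 -0.8 F [-0.1 -0.4 -5.3]
units dx dy dz spin: [12.712  8.263  4.615] -0.027
```

>>> send_rows(commands="40 1 1 0 0;40 1 1 0 0;40 1 1 0 0;40 1 1 0 0;40 1 1 0 0;40 1 1 0 0;40 1 1 0 0;40 1 1 0 0;40 1 0.26 0 0;40 1 0 0 0;40 1 0 0 0;40 1 0 0 0;40 0.74 0 0 -0.03;40 0 0 1 0;40 0 0 1 0;40 0 0 1 0;40 0 0 0.7 0;40 0 0 0.3 0;40 0 0 0.2 0;40 0 0 0 0")

```text
t: 19.55
tcp_pos: [0.6566, -0.108, 0.0752]
tool_rot: [0.715, 0.7, -0.0, -0.0]
force: [0.3, 0.4, -5.3]
finger_gap: 0.529
gripper_force: 73.5
```

```bash
python3 go.py .6563 -.1072 .067 88.7;  python3 -c "
from h import *
b=snap('side','3');crop(b,'c3.png',160,310,110,240,4.5)"
```

```text
t 19.55 tcp [ 0.6566 -0.108   0.0752] psi 88.78 q6 -0.31 F [ 0.3  0.4 -5.3]
units dx dy dz spin: [ 0.042 -0.017  0.412] 0.021
```

View pics/c3.png

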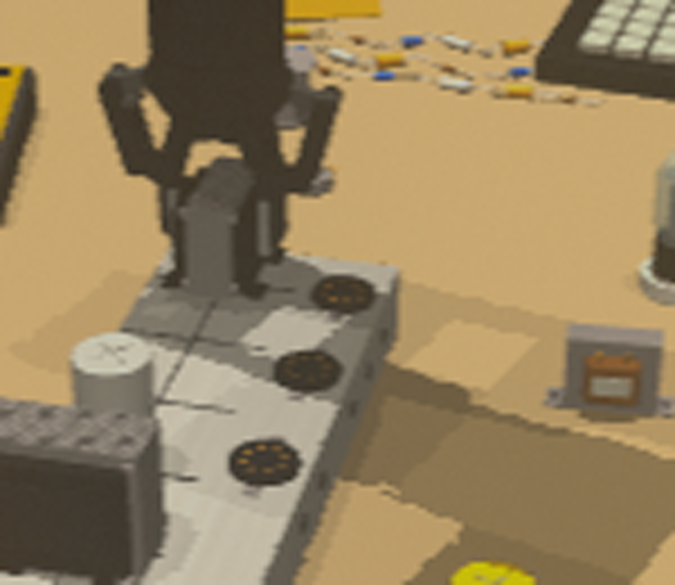

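The output transformer is held level, crosswise, just above the end cross at about (215,290).

>>> send_rows(commands="40 0.04 0 0.1 0;40 0 0 0.1 0;40 0 0 0.05 0;40 0 0 0.05 0;40 0 0 0.05 0;40 0 0 0 0")

```text
t: 20.1
tcp_pos: [0.6568, -0.1071, 0.0689]
tool_rot: [0.714, 0.7, -0.0, -0.0]
force: [-0.9, 0.7, -6.8]
finger_gap: 0.526
gripper_force: 73.5
```

>>> send_rows(commands="40 0 0 0.05 0;40 0 0 0.05 0;40 0 0 0.05 0;40 0 0 0 0")

```text
t: 20.43
tcp_pos: [0.6569, -0.1072, 0.0663]
tool_rot: [0.714, 0.7, 0.0, 0.0]
force: [0.4, 0.1, -3.5]
finger_gap: 0.524
gripper_force: 73.6
```

>>> send_rows(commands="40 0 0 0.03 0;40 0 0 0 0;46 0 0 0 0;49 0 0 0 0;52 0 0 0 0;60 0 0 0 0;75 0 0 0 0;85 0 0 0 0;85 0 0 0 0;85 0 0 -0.5 0;85 0 0 -1 0;85 0 0 -1 0;85 0 0 -1 0;85 0 0 -1 0;85 0 0 -1 0;85 0 -1 -1 0;85 0 -1 0 0;85 0 -1 0 0;85 0 -1 0 0;85 0 -1 0 0")

```text
t: 22.1
tcp_pos: [0.5561, -0.105, 0.1964]
tool_rot: [0.714, 0.7, 0.0, 0.001]
force: [-0.2, -0.5, 0.5]
finger_gap: 0.998
gripper_force: 0.0
```

```bash
python3 go.py .425 -.098 .12 96; python3 -c "
from h import *
a=snap('top','4');b=snap('side','4')
im=np.hstack([cv2.resize(a['pixels'][120:260,190:340],None,fx=2.66,fy=2.66),cv2.resize(b['pixels'][110:250,160:310],None,fx=2.66,fy=2.66)])
cv2.imwrite('pics/c4.png',im[:,:,::-1])"
```

```text
t 22.1 tcp [ 0.5561 -0.105   0.1964] psi 88.83 q6 -0.36 F [-0.2 -0.5  0.5]
units dx dy dz spin: [ 1.033 -6.481  3.82 ] -1.792
```

View pics/c4.png

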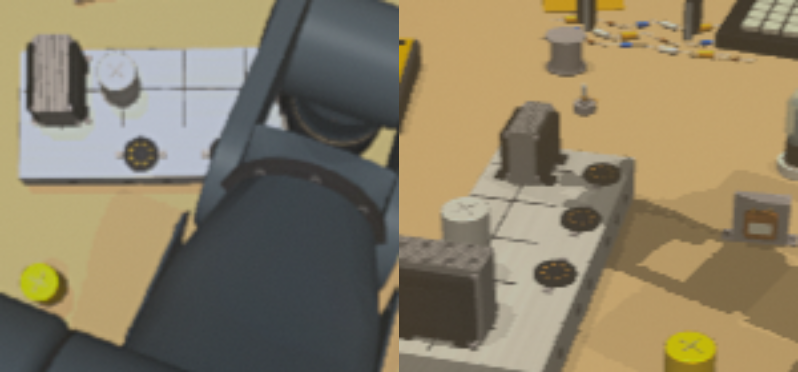

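The output transformer now stands on the end cross, crosswise. I'll refine the choke pose from its feet and winding in both views.

```bash
python3 - <<'E'
from h import *
t=load("top0");s=load("side0")
f=cast(t,np.array([(383,318),(393,399)])/3.4+[190,130]-.35,.002);print(f,f.mean(0),np.degrees(np.arctan2(*(f[0]-f[1])[[1,0]])))
f=cast(s,np.array([(575,333),(671,343)])/4+[140,115]-.35,.002);print(f,f.mean(0),np.degrees(np.arctan2(*(f[0]-f[1])[[1,0]])))
f=cast(s,np.array([(585,281),(668,287),(667,277),(586,271)])/4+[140,115]-.35,.046);print(f,f.mean(0))
f=cast(t,np.array([(368,358),(413,356)])/3.4+[190,130]-.35,.033);print("winding",f,f.mean(0))
E
python3 go.py .425 -.098 .12 95.3
```

```text
[[ 0.46038121 -0.09534956  0.002     ]
 [ 0.39280995 -0.10068489  0.002     ]] [ 0.42659558 -0.09801722  0.002     ] 4.514629446899273
[[ 0.45788694 -0.09591388  0.002     ]
 [ 0.39595345 -0.09742481  0.002     ]] [ 0.4269202  -0.09666935  0.002     ] 1.3975110101475217
[[ 0.45314645 -0.08923437  0.046     ]
 [ 0.40112683 -0.09331915  0.046     ]
 [ 0.40280638 -0.10538198  0.046     ]
 [ 0.45403776 -0.10158683  0.046     ]] [ 0.42777936 -0.09738058  0.046     ]
winding [[ 0.4253667  -0.07964866  0.033     ]
 [ 0.42585647 -0.11614818  0.033     ]] [ 0.42561159 -0.09789842  0.033     ]
t 22.2 tcp [ 0.5536 -0.1043  0.1959] psi 88.79 q6 -0.36 F [-0.3 -0.2 -0.1]
units dx dy dz spin: [ 0.906 -6.371  3.795] -1.629
```

>>> send_rows(commands="85 0.36 -1 0 -0.7;85 0.36 -1 0 -0.7;85 0 -1 0 0;85 0 -1 0 0;85 0 -1 0 0;85 0 -1 0 0;85 0 -0.3 1 0;85 0 0 1 0;85 0 0 1 0;85 0 0 1 0;85 0 0 0 0;85 0 0 0 0")

```text
t: 23.2
tcp_pos: [0.4317, -0.0977, 0.1151]
tool_rot: [0.679, 0.734, -0.0, -0.0]
force: [-0.1, -0.4, -0.2]
finger_gap: 0.995
gripper_force: 0.0
```

```bash
python3 go.py .4265 -.0977 .019 94.4
```

```text
t 23.2 tcp [ 0.4317 -0.0977  0.1151] psi 94.41 q6 -0.55 F [-0.1 -0.4 -0.2]
units dx dy dz spin: [ 0.018 -0.259  4.804] 0.003
```

>>> send_rows(commands="85 0.02 -0.26 1 0;85 0 0 1 0;85 0 0 1 0;85 0 0 1 0;85 0 0 0.5 0;85 0 0 0.3 0;85 0 0 0 0;45 0 0 0 0;45 0 0 0 0;45 0 0 0 0;45 0 0 0 0;45 0 0 0 0;45 0 0 0 0;45 0 0 0 0;45 0 0 0 0", grip_force=50)

```text
t: 24.45
tcp_pos: [0.4268, -0.0978, 0.0206]
tool_rot: [0.679, 0.734, 0.0, 0.001]
force: [0.1, 0.4, 4.6]
finger_gap: 0.627
gripper_force: 52.1
```

>>> send_rows(commands="45 0 0 -0.3 0;45 0 0 -0.7 0;45 0 0 -1 0;45 0 0 -1 0;45 0 0 -1 0;45 0 0 -1 0;45 0 0 -1 0;45 0 0 -1 0.7;45 0 0 0 0.72;45 1 1 0 0;45 1 1 0 0;45 1 1 0 0;45 1 1 0 0;45 1 1 0 0;45 0.7 1 0 0;45 0 1 0 0;45 0 1 0 0;45 0 1 0 0;45 0 1 0 0;45 0 1 0 0")

```text
t: 26.12
tcp_pos: [0.648, 0.0121, 0.1594]
tool_rot: [0.715, 0.699, -0.001, -0.001]
force: [-0.0, -0.2, -2.7]
finger_gap: 0.623
gripper_force: 53.5
```

```bash
python3 go.py .6593 .0219 .066 88.7
```

```text
t 26.12 tcp [0.648  0.0121 0.1594] psi 88.76 q6 -0.13 F [-0.  -0.2 -2.7]
units dx dy dz spin: [0.505 0.551 4.671] 0.015
```

>>> send_rows(commands="45 0.5 0.27 0 0;45 0 0 1 0;45 0 0 1 0;45 0 0 1 0;45 0 0 0.7 0;45 0 0 0.4 0;45 0 0 0.2 0;45 0 0 0 0;45 0 0 0 0")

```text
t: 26.87
tcp_pos: [0.6542, 0.0217, 0.074]
tool_rot: [0.715, 0.699, 0.0, 0.0]
force: [0.5, -0.6, -2.0]
finger_gap: 0.626
gripper_force: 53.8
```

```bash
python3 go.py .6593 .0219 .066 88.7
```

```text
t 26.87 tcp [0.6542 0.0217 0.074 ] psi 88.74 q6 -0.12 F [ 0.5 -0.6 -2. ]
units dx dy dz spin: [0.017 0.256 0.401] 0.011
```

>>> send_rows(commands="45 0.017 0.256 0 0;45 0 0 0.1 0;45 0 0 0.1 0;45 0 0 0.05 0;45 0 0 0.05 0;45 0 0 0.05 0;45 0 0 0 0")

```text
t: 27.45
tcp_pos: [0.6588, 0.0218, 0.066]
tool_rot: [0.715, 0.699, -0.0, -0.0]
force: [-1.2, -0.0, -2.8]
finger_gap: 0.625
gripper_force: 53.8
```

>>> send_rows(commands="45 0 0 0.04 0;45 0 0 0.03 0;45 0 0 0 0")

```text
t: 27.7
tcp_pos: [0.659, 0.0218, 0.0657]
tool_rot: [0.715, 0.699, -0.0, 0.0]
force: [-2.6, 1.0, 4.2]
finger_gap: 0.622
gripper_force: 54.1
```

>>> send_rows(commands="54 0 0 0 0;57 0 0 0 0;60 0 0 0 0;70 0 0 0 0;85 0 0 0 0;85 0 0 0 0;85 0 0 -0.5 0;85 0 0 -1 0;85 0 0 -1 0;85 0 0 -1 0;85 0 0 -1 0;85 0 0 -1 0;85 0 0 -1 0;85 1 -1 0 0;85 1 -1 0 0;85 1 -1 0 0;85 1 -1 0 0;85 1 -1 0 0;85 1 -0.5 0 0;85 1 0 0 0")

```text
t: 29.37
tcp_pos: [0.549, 0.1652, 0.1956]
tool_rot: [0.715, 0.699, -0.001, -0.001]
force: [0.4, 0.4, 0.5]
finger_gap: 0.998
gripper_force: 0.0
```

>>> send_rows(commands="85 1 0 0 0;85 1 0 0 0;85 1 0 0 0;85 1 0 0 0;85 1 0 0 0;85 1 0 0 0;85 1 0 0 0;85 1 0 0 0;85 1 0 0 0;85 0 0 0 0;85 0 0 0 0")

```text
t: 30.28
tcp_pos: [0.5559, 0.3449, 0.1954]
tool_rot: [0.714, 0.7, 0.0, 0.0]
force: [0.3, 0.1, -0.6]
finger_gap: 0.993
gripper_force: 0.0
```

```bash
python3 go.py .5475 .3578 .022 88.7; python3 -c "
from h import *
a=snap('top','5');b=snap('side','5')
im=np.hstack([cv2.resize(a['pixels'][120:260,190:340],None,fx=2.66,fy=2.66,interpolation=2),cv2.resize(b['pixels'][110:250,150:300],None,fx=2.66,fy=2.66,interpolation=2)])
cv2.imwrite('pics/c5.png',im[:,:,::-1])"
```

```text
t 30.28 tcp [0.5559 0.3449 0.1954] psi 88.85 q6 0.41 F [ 0.3  0.1 -0.6]
units dx dy dz spin: [ 0.637 -0.434  8.672] 0.038
```

View pics/c5.png

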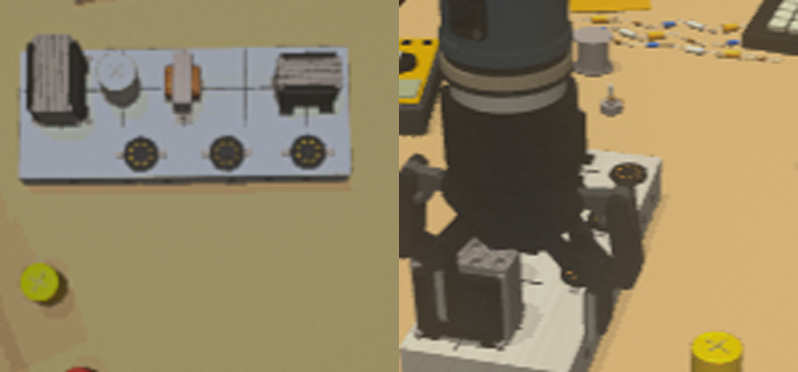

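The large can (118,75), choke (182,82) and output transformer (308,77) stand on their crosses. The bare one, at (246,88), is for the small can.

>>> send_rows(commands="85 0.64 -0.43 1 0.04;85 0 0 1 0;85 0 0 1 0;85 0 0 1 0;85 0 0 1 0;85 0 0 1 0;85 0 0 1 0;85 0 0 1 0;85 0 0 0.4 0;85 0 0 0.27 0;85 0 0 0 0;22 0 0 0 0;22 0 0 0 0;22 0 0 0 0;22 0 0 0 0;22 0 0 0 0;22 0 0 0 0;22 0 0 0 0;22 0 0 0 0;22 0 0 0 0", grip_force=25)

```text
t: 32.05
tcp_pos: [0.5484, 0.3575, 0.0225]
tool_rot: [0.716, 0.698, 0.001, 0.0]
force: [-1.1, -0.8, 4.8]
finger_gap: 0.341
gripper_force: 25.2
```

>>> send_rows(commands="22 0 0 -0.3 0;22 0 0 -0.7 0;22 0 0 -1 0;22 0 0 -1 0;22 0 0 -1 0;22 0 0 -1 0;22 0 0 -1 0;22 0 0 -1 0;22 0 0 -1 0;22 0 0 -1 0;22 -1 0 0 0;22 -1 0 0 0;22 -1 0 0 0;22 -1 0 0 0;22 -1 0 0 0;22 -1 0 0 0;22 -1 0 0 0;22 -1 0 0 0;22 -1 0 0 0;22 -1 0 0 0")

```text
t: 33.72
tcp_pos: [0.5425, 0.1563, 0.2023]
tool_rot: [0.716, 0.698, 0.0, 0.0]
force: [0.3, -0.7, -0.3]
finger_gap: 0.345
gripper_force: 24.7
```

```bash
python3 go.py .6578 -.0431 .067 88.7
```

```text
t 33.72 tcp [0.5425 0.1563 0.2023] psi 88.58 q6 0.11 F [ 0.3 -0.7 -0.3]
units dx dy dz spin: [-9.834  5.991  6.765] -0.029
```

>>> send_rows(commands="22 -1 0 0 0;22 -1 0 0 0;22 -1 0 0 0;22 -1 1 0 0;22 -1 1 0 0;22 -1 1 0 0;22 -1 1 0 0;22 -1 1 0 0;22 -1 1 0 0;22 -0.5 0 0 0;22 0 0 1 0;22 0 0 1 0;22 0 0 0 0;22 0 0 0 0")

```text
t: 34.88
tcp_pos: [0.6566, -0.0353, 0.1609]
tool_rot: [0.716, 0.698, -0.001, -0.002]
force: [-0.6, -0.4, -0.5]
finger_gap: 0.341
gripper_force: 24.9
```

```bash
python3 go.py .6578 -.0431 .067 88.7
```

```text
t 34.88 tcp [ 0.6566 -0.0353  0.1609] psi 88.58 q6 -0.2 F [-0.6 -0.4 -0.5]
units dx dy dz spin: [-0.389  0.069  4.693] -0.03
```

>>> send_rows(commands="22 -0.39 0.07 0 -0.03;22 0 0 0 0;22 0 0 1 0;22 0 0 1 0;22 0 0 1 0;22 0 0 0.7 0;22 0 0 0.4 0;22 0 0 0.3 0;22 0 0 0.1 0;22 0 0 0.05 0;22 0 0 0.05 0;22 0 0 0.05 0;22 0 0 0 0")

```text
t: 35.97
tcp_pos: [0.6597, -0.0436, 0.0692]
tool_rot: [0.715, 0.699, 0.0, 0.0]
force: [-0.3, 0.2, 0.6]
finger_gap: 0.338
gripper_force: 24.9
```

```bash
python3 go.py .6578 -.0431 .067 88.7
```

```text
t 35.97 tcp [ 0.6597 -0.0436  0.0692] psi 88.7 q6 -0.21 F [-0.3  0.2  0.6]
units dx dy dz spin: [ 0.025 -0.096  0.108] -0.0
```

>>> send_rows(commands="22 0 -0.07 0 0;22 0 0 0.05 0;22 0 0 0.05 0;22 0 0 0 0")

```text
t: 36.3
tcp_pos: [0.658, -0.0436, 0.0675]
tool_rot: [0.715, 0.699, 0.0, 0.0]
force: [-1.8, 0.2, 4.6]
finger_gap: 0.338
gripper_force: 25.4
```

Contact. I'll release and retreat clear of the row to look.

>>> send_rows(commands="31 0 0 0 0;34 0 0 0 0;40 0 0 0 0;55 0 0 0 0;75 0 0 0 0;85 0 0 0 0;85 0 0 0 0;85 0 0 -0.5 0;85 0 0 -1 0;85 0 0 -1 0;85 0 0 -1 0;85 0 0 -1 0;85 0 0 -1 0;85 0 0 -1 0;85 -1 -1 0 0;85 -1 -1 0 0;85 -1 -1 0 0;85 -1 -1 0 0;85 -1 -1 0 0;85 -1 -1 0 0")

```text
t: 37.97
tcp_pos: [0.5343, -0.1615, 0.1974]
tool_rot: [0.715, 0.699, 0.0, 0.001]
force: [0.6, -1.0, 0.5]
finger_gap: 0.997
gripper_force: 0.0
```

>>> send_rows(commands="85 -1 -0.5 0 0;85 -1 -0.5 0 0;85 -1 0 0 0;85 -1 0 0 0;85 -1 0 0 0;85 -1 0 0 0;85 -1 0 0 0;85 -1 0 0 0;85 -1 0 0 0;85 -1 0 0 0;85 -1 0 0 0;85 -1 0 0 0;85 0 0 0 0;85 0 0 0 0")

```text
t: 39.13
tcp_pos: [0.5095, -0.401, 0.197]
tool_rot: [0.716, 0.698, 0.0, 0.0]
force: [0.4, 0.2, 0.1]
finger_gap: 0.994
gripper_force: 0.0
```

```bash
python3 - <<'E'
from h import *
a=snap('top','6');b=snap('side','6')
crop(a,'t6.png',190,330,125,200,5.7); crop(b,'s6.png',130,270,110,230,5)
from meas import W,t as t0,s as s0
for k,(n,h) in enumerate([("lcan",.07),("choke",.046),("scan",.05),("ot",.056)]):
    w=W[k].copy();w[2]+=h
    print(n,"ideal top centre in t6:",((proj(a,w)[0]-[190,125]+.5)*5.7).round(1),"s6:",((proj(b,w)[0]-[130,110]+.5)*5).round(1))
E
```

```text
crosses
 [[ 0.6608  0.087 ]
 [ 0.6593  0.0219]
 [ 0.6578 -0.0431]
 [ 0.6563 -0.108 ]]
[[186.1, 214.2], [194.8, 199.1], [202.7, 185.4], [209.9, 172.9]] side pred px
yaw of chassis y from world y deg -1.3038070255154106 pitch 0.06501482947763006
lcan [[0.434, 0.0942], [0.4344, 0.0949]] 7.718380451202393 side pred [[284.9, 219.4], [284.7, 219.5]]
scan [[0.5475, 0.3574], [0.548, 0.3583]] 5.635432243347168 side pred [[201.8, 305.3], [201.3, 305.6]]
choke [425.2 -98.5] [72.3 22.1] ang 8.5
[[0.3880000114440918, -0.09300000220537186], [0.39100000262260437, -0.11500000208616257], [0.46299999952316284, -0.10400000214576721], [0.45899999141693115, -0.0820000022649765]] side pred [[312.0, 187.1], [311.3, 182.6], [282.9, 181.5], [283.1, 186.0]]
ot [ 485.  -357.7] [65.7 30.8] ang 21.0
[[0.4490000009536743, -0.35499998927116394], [0.46000000834465027, -0.3840000033378601], [0.5210000276565552, -0.36000001430511475], [0.5099999904632568, -0.3319999873638153]] side pred [[298.5, 136.9], [295.9, 132.6], [274.7, 133.9], [277.0, 138.3]]
lcan ideal top centre in t6: [248.8 123.8] s6: [274.5 393.3]
choke ideal top centre in t6: [390.5 136.2] s6: [322.2 365.9]
scan ideal top centre in t6: [527.2 132.1] s6: [362.5 292.7]
ot ideal top centre in t6: [665.2 126.8] s6: [399.1 222.4]
```

View pics/t6.png

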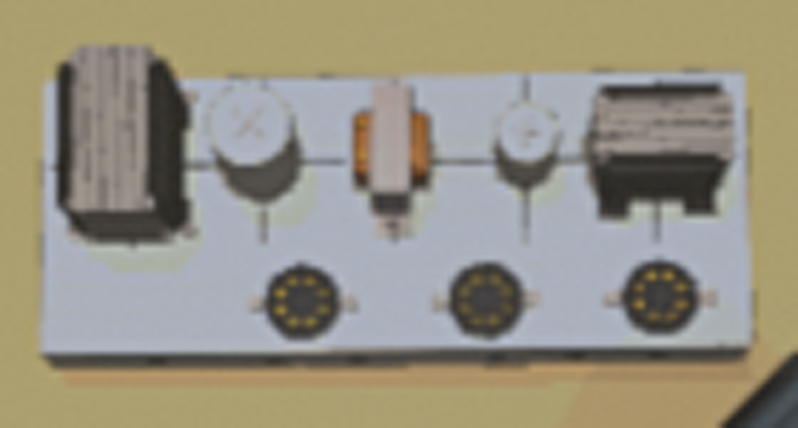

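View pics/s6.png

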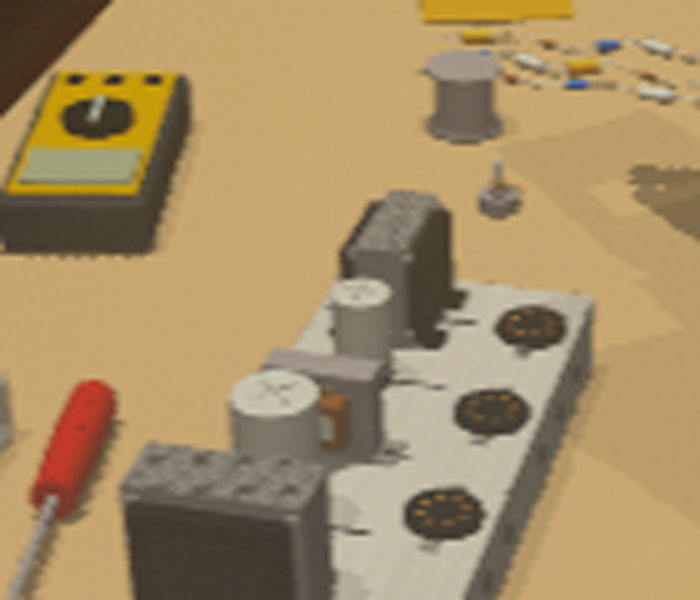

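Both views show all four parts upright and within about 1.5 mm of their crosses. In the top view the can tops are at (251,124) and (527,131), the choke is at (392,136), and the output transformer, crosswise, is at (664,125). I'm handing in the job.

```bash
python3 -c "
from station import sign_off
print(sign_off())"
```

```text
the job is handed in; nothing more can be done
None
```

The job is handed in at about 39 s of the 112 s. From the mains transformer the row runs large can, choke (core parallel), small can, output transformer (core crosswise), each within about 1.5 mm of its cross by my reading of the last pictures; the valve and pots were not touched.

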